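Clamp the circuit board in its holder

ROBOT

A 7-joint arm with a two-finger parallel gripper is mounted at the origin on the work surface. World frame = base frame: x ahead of the robot, y to its left, z up, the work surface at z = 0. Lengths are in m, angles in rad, forces in N, time in s.
With the tool pointing down it reaches from about 0.425 to 0.875 m from the base axis. Payload 9.9 kg.
Tool frame: the origin (TCP) lies midway between the tips of the shut fingers; the grasp point (between the pads) lies behind it (robot.tcp_to_grasp is the y of the grasp point in the tool frame, in m); y points along the fingers, x is the direction in which the jaws open and shut, and the axes are right-handed (so a half turn about y gives the same grasp; the last joint's range is limited). The gripper opens to 85 mm and grips with 20 to 120 N. Pads are 22 mm wide; open, the fingers measure 114 mm over their backs; the gripper's body (76 mm by 85 mm) begins 54 mm behind the grasp point. The pads swing forward as they close: fully open they stand 13 mm farther back than shut.
Start: joints at [1.057, 0.576, 0.025, 1.437, -0.015, 1.129, -0.057], TCP at [0.281, -0.614, 0.231] pointing down, gripper open.
Joint ranges: [-2.76, 2.76], [-0.34, 2.15], [-1.52, 1.57], [0.19, 2.46], [-1.09, 4.23], [0.17, 1.99], [-2.82, 2.82]. Speed limits (rad/s): [2.22, 2.22, 3.01, 3.01, 3.14, 3.14, 3.14].

INTERFACE

Orientations are given as a unit quaternion [w, x, y, z].
In Python, from rig import robot gives the robot as it stands.
- The arm moves only by the tool jog_arm, never from a script. Its argument "targets" is a list of rows, each an object of numbers: "fingers": the finger opening in m, from 0 to 0.0854; "x", "y", "z": the shift along the tool's x, y, z in m; "twist": the turn about the tool's y in degrees. A call has exactly 8 rows; each row is the pose to reach, as a shift and turn from the pose commanded when the call began, along the tool's axes at that moment; what a row does not reach only later rows make up. A row lasts 1/12 s, in which the tool goes at most 41.7 mm and 7.16 degrees, less where a joint would pass 70% of its speed; a pose out of reach is approached as far as the arm can. A call with a gripper value outside its range is refused whole. The fingers move at their own pace and stop on an object; "newtons" is the grip in N (left out, the last holds). Time passes only in rows, so rows that repeat a pose let the fingers close, or fill a call up. It gives the time, the measured TCP pose, the force and the opening at its end, in the units of the state.
- robot.sense(): the state, without advancing time (a new reading comes with each control period).
- robot.get_image(name): name is "side" or "top"; returns (picture, depth): 384x512x3 uint8, red, green, blue; 384x512 float32, m along the optical axis (not along the pixel's ray), 0 where there is no reading.
- robot.camera_info(name): a dict with "fx", "fy", "cx", "cy" (pixels), "k1" (the pictures are not rectified: a ray, as slopes to the right and down, at radius r is drawn at 1 + k1 r^2 times it, then the intrinsics apply), "world_from_camera" (4x4, takes a point from camera to world coordinates). Camera axes: x right, y down, z forward; pixel columns grow to the right and rows downward; lengths in m; the calibration is good to about 2 mm. A picture is of the moment at which its call begins. camera_info takes no time and is no camera call.
- robot.hand_in(): hands the job in, once; it reports no verdict.
The state is a dict: "time_s": time; "joint_positions": joint angles; "dq": joint speeds; "effort": joint torques, N m; "tool_pos": TCP position; "orientation": TCP orientation; "force": force on the tool from outside, world axes, zero at the start; "moment": the same for the moment, N m; "opening": finger opening in m.
Only numpy, scipy, OpenCV 4.12 (cv2) and the standard library are available. Lean on these libraries where they do the work, as an engineer would, in place of code of your own. Each camera call takes 0.05 s, during which the arm holds its last target.

TASK

Clamp the circuit board in its holder; nothing needs gripping. With a finger, push the yellow strap round over the board until it is fully home against its keeper, and only then push the red cam lever all the way down. Leave the board seated in its nest and do not disturb the jar, the reel or the screwdriver.

Things in the scene. Friction and masses are not known exactly. Their poses are not given: they have to be found in the camera images.
- holder: Fixed pale aluminium board holder, on a black mat, 130 (x) by 220 (y) mm, 14 mm thick; origin on the bench under the middle of the board nest. Strap pivot at its y = +85 mm. Home, the strap lies along -y over the board; open, it is swung to the -x side. Steel keeper hook at y = -48 mm (10 mm wide): post on the +x side, tongue over the home strap at z = 50 to 56 mm, x = -8 to +26 mm.
- strap (a joint): Angle of the yellow strap about its upright pivot, rad: 0 = fully home over the board, against the keeper (hard stop); up to 1.75 = swung open. From above it opens clockwise and goes home anticlockwise. Stays where it is left; friction about 0.12 N m.
- strap_hinge (a point): Point on the strap's upright pivot axis, at mid-thickness of the strap (42 mm above the bench). Its own -y direction runs along the strap to its free end, z up. A round boss of 17 mm radius surrounds it, with a bolt head up to 56 mm above the bench.
- strap_push (a point): Middle of the strap bar, 100 mm from its pivot axis, 42 mm above the bench (mid-thickness). The bar is 24 mm wide, 12 mm thick (36 to 48 mm above the bench), 150 mm long from the pivot; its upright side faces are free to push between 20 and 125 mm from the pivot.
- pad: Black rubber pressure pad, 22 mm across, under the strap 85 mm from its pivot; origin at the strap's underside, sinking with the pad. The lever drives it down: about 3.5 mm above the board with the lever up, pressed on the board by its spring (some 6 N) with the lever down.
- lever (a joint): Angle of the red cam lever on the free end of the strap, rad: 0 = raised 50 degrees above level (its tip points up and outwards, away from the strap's pivot), 0.873 = fully down, level (a hard stop). It stays where it is left; about 0.18 N m of friction, so some 3 to 6 N on its paddle.
- lever_pivot (a point): Point on the lever's level pivot axis, 58 mm above the bench, 150 mm from the strap's pivot axis; it travels with the strap.
- lever_paddle (a point): Middle of the red paddle at the lever's outer end, 63 mm from the lever's pivot axis; the paddle is 34 mm long, 26 mm wide and 9 mm thick (its upper face 4.5 mm above this point, square to the lever) and ends 80 mm from the lever's pivot. Travels with strap and lever.
- board: Loose green circuit board, 90 (x) by 70 (y) by 4 mm, with parts up to 7 mm tall on it, lying in the holder's nest (underside 14 mm above the bench, 1.5 mm play, lips 4 mm high); origin at the centre of its underside. To be left in place.
- jar: Small amber jar with a blue lid, 44 mm across, 62 mm tall, standing loose beside the holder; origin at the centre of its underside. Leave alone.
- reel: Metal wire reel, 52 mm across, 42 mm tall, standing loose beside the holder; origin at the centre of its underside. Leave alone.
- screwdriver: Screwdriver with an orange handle, 160 mm long, lying loose beside the holder; origin under its middle, x along it. Leave alone.
There are look-alikes about, which are no part of the job. There is more than one size of the board; the one meant has the size given above.

How it is judged:
By the outcome, as a careful person would: the job done as asked, in the order asked, and still so for the second after the job is handed in, with the robot touching nothing.
It also fails if it takes over 51 s, if anything falls off the work surface, if the arm or the gripper's body presses on something with over 40 N, if the wrist force passes 120 N, or if a joint passes its speed limit or range.

## Working session

There is one attempt and no reset: what is moved stays moved. The work goes in short steps, Python scripts to look and compute and a tool call to move; the robot and the scene stay as the last step left them, time stands still between calls to the robot, and variables do not carry over. Pictures are saved under pics/ and viewed, and the job is handed in when it is done.

Besides the shell and the picture viewer there is one more tool, called after ">>>" as name(argument=value, ...), one argument or row to a line, values as JSON. jog_arm: Moves the arm, as the interface text tells. Its arguments: {"type":"object","properties":{"targets":{"type":"array","items":{"type":"object","properties":{"fingers":{"type":"number"},"x":{"type":"number"},"y":{"type":"number"},"z":{"type":"number"},"twist":{"type":"number"}}}},"newtons":{"type":"number"}},"required":["targets"]}

```bash
ls; mkdir -p pics
python3 - <<'E'
from rig import robot
import cv2,numpy as np
print(robot.sense())
print(robot.tcp_to_grasp)
for n in("side","top"):
    im,d=robot.get_image(n); cv2.imwrite(f"pics/{n}0.png",im[:,:,::-1]); np.save(f"pics/{n}0.npy",d);np.save(f"pics/{n}0im.npy",im)
    print(robot.camera_info(n))
E
```

```text
pics
{'time_s': 0.0, 'joint_positions': array([ 1.05718671,  0.57650561,  0.02479699,  1.43789117, -0.01499229,
        1.12902366, -0.05651308]), 'dq': array([ 0.00335805, -0.00160946, -0.00197504, -0.00068081,  0.00015186,
        0.00225599, -0.00084573]), 'effort': array([ 1.12151796e-03, -7.65738130e+01,  2.25011699e+00, -2.85955399e+01,
        1.51770981e-02,  1.27477720e-02,  1.25875161e-05]), 'tool_pos': array([ 0.2811103 , -0.61318086,  0.23046536]), 'orientation': array([ 0.59543148, -0.5948437 ,  0.38235346, -0.38135043]), 'force': array([-0.17048727,  0.5011919 , -0.8781137 ]), 'moment': array([-0.02207956, -0.02251709, -0.0508013 ]), 'opening': 0.08489738059516275}
-0.0187
{'fx': 430.8635731738294, 'fy': 430.8635731738294, 'cx': 258.2691984961907, 'cy': 191.01831131075375, 'k1': -0.10339883169419262, 'world_from_camera': array([[ 0.70617674, -0.46286966,  0.53578549,  0.15097065],
       [-0.70789674, -0.44657759,  0.54722085, -0.44766455],
       [-0.01402213, -0.76571544, -0.64302663,  0.64255029],
       [ 0.        ,  0.        ,  0.        ,  1.        ]])}
{'fx': 452.5873940545151, 'fy': 452.5873940545151, 'cx': 259.53476126154834, 'cy': 197.99772637643858, 'k1': -0.13285034906117038, 'world_from_camera': array([[ 0.02216955, -0.98566707,  0.16723915,  0.48200958],
       [-0.99975227, -0.02218805,  0.00175812,  0.03794167],
       [ 0.00197779, -0.1672367 , -0.98591479,  0.85522411],
       [ 0.        ,  0.        ,  0.        ,  1.        ]])}
```

View pics/top0.png

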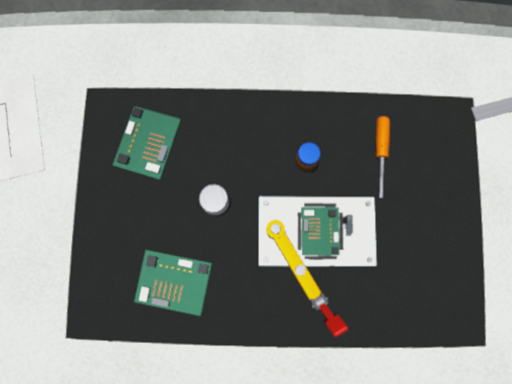

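View pics/side0.png

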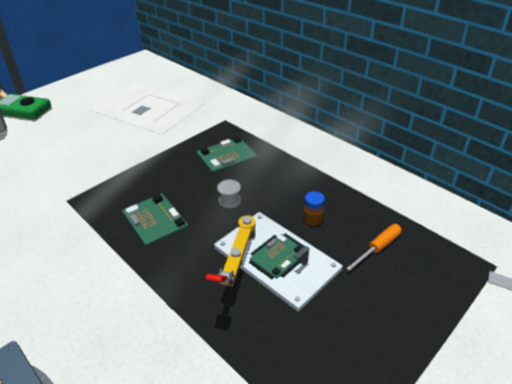

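The top view shows the holder with its board at (320,231). The strap pivot is at (276,229), the strap's free end at about (320,300) and the red paddle at (337,325). The jar is at (309,154), the reel at (214,199) and the screwdriver at (383,150). The look-alikes are the loose boards at (147,143) and (173,283), both larger and not in a holder. The side view has another green item at (25,105). The only strap, lever and holder are the ones around (320,231).

```bash
cat > h.py <<'E'
import numpy as np,cv2
from rig import robot
def ray(n,uv):
    c=robot.camera_info(n);K=np.array([[c['fx'],0,c['cx']],[0,c['fy'],c['cy']],[0,0,1.]])
    p=cv2.undistortPoints(np.array(uv,float).reshape(-1,1,2),K,np.array([c['k1'],0,0,0,0.])).reshape(-1,2)
    T=c['world_from_camera'];d=np.c_[p,np.ones(len(p))]@T[:3,:3].T
    return T[:3,3],d
def plane(n,uv,z):
    o,d=ray(n,uv);return o+d*((z-o[2])/d[:,2])[:,None]
def masks(im):
    h=cv2.cvtColor(im,cv2.COLOR_RGB2HSV);H,S,V=cv2.split(h)
    return dict(yellow=((H>20)&(H<33)&(S>150)&(V>120)),red=(((H<5)|(H>175))&(S>180)&(V>90)),blue=((H>105)&(H<125)&(S>150)&(V>120)),orange=((H>7)&(H<18)&(S>180)&(V>150)),pale=((S<40)&(V>190)))
E
python3 - <<'E'
from h import *
im=np.load('pics/top0im.npy')
cv2.imwrite('pics/crop.png',cv2.resize(im[140:350,185:415,::-1],None,fx=3,fy=2.8,interpolation=cv2.INTER_CUBIC)[:600])
m=masks(im)
pm=m['pale'].astype(np.uint8);pm[:190]=0;pm[275:]=0;pm[:,:250]=0;pm[:,385:]=0
pts=np.argwhere(pm)[:,::-1].astype(np.float32)
r=cv2.minAreaRect(pts);b=cv2.boxPoints(r);print(b);w=plane('top',b,.014);print(w.round(4),w.mean(0))
for i in range(4):print(np.linalg.norm(w[i]-w[i-1]),w[i]-w[i-1])
ym=m['yellow'];p=np.argwhere(ym)[:,::-1];w=plane('top',p,.048);
print(len(p),w[:,1].max(),w.min(0),w.max(0))
# axis fit
mu=w.mean(0);u,s,v=np.linalg.svd(w[:,:2]-mu[:2],full_matrices=False);print('axis',mu,v[0])
t=(w[:,:2]-mu[:2])@v[0];q=(w[:,:2]-mu[:2])@v[1];print(t.min(),t.max(),q.min(),q.max())
p=np.argwhere(m['red'])[:,::-1];r=cv2.minAreaRect(p.astype(np.float32));print(r,p.mean(0))
print('jar',plane('top',[[309,154]],.062),'reel',plane('top',[[214,198]],.042),'piv',plane('top',[[275.5,229]],.056))
for px in([383,118],[383,135],[381,195]):print('sd',plane('top',[px],.01))
s=np.load('pics/side0im.npy');cv2.imwrite('pics/crops.png',cv2.resize(s[190:310,195:350,::-1],None,fx=5,fy=5,interpolation=cv2.INTER_CUBIC))
E
```

```text
[[255.14023 197.28117]
 [380.99997 190.00002]
 [385.57974 269.1648 ]
 [259.72    276.44598]]
[[ 0.6259  0.0478  0.014 ]
 [ 0.6454 -0.1922  0.014 ]
 [ 0.4956 -0.1983  0.014 ]
 [ 0.4785  0.0359  0.014 ]] [ 0.561334   -0.07672169  0.014     ]
0.14791441099996375 [0.14743502 0.01189908 0.        ]
0.240795331909721 [ 0.01953546 -0.24000158  0.        ]
0.14997566461628173 [-0.14985509 -0.00601274  0.        ]
0.2347400290397208 [-0.0171154   0.23411524  0.        ]
989 0.024884150310690314 [ 0.44088406 -0.07086722  0.048     ] [0.57954868 0.02488415 0.048     ]
axis [ 0.50614675 -0.02482349  0.048     ] [-0.84831951 -0.52948467]
-0.08318173275400378 0.07325488515580009 -0.015754895666970917 0.01504639479694325
((331.770263671875, 318.87835693359375), (34.64179611206055, 16.042173385620117), 54.462318420410156) [333.58312655 321.70967742]
jar [[ 0.69947602 -0.04851593  0.062     ]] reel [[0.61808151 0.12245333 0.042     ]] piv [[0.56250834 0.00984722 0.056     ]]
sd [[ 0.79179214 -0.20180713  0.01      ]]
sd [[ 0.75649696 -0.20054541  0.01      ]]
sd [[ 0.63644605 -0.19310453  0.01      ]]
```

View pics/crop.png

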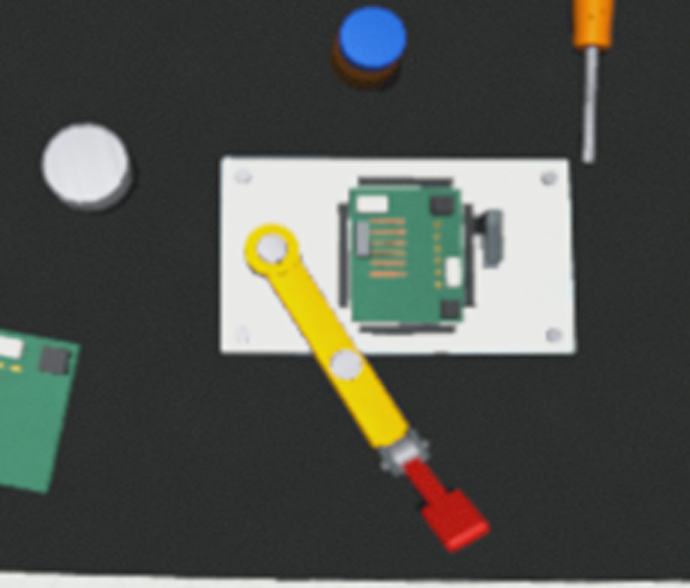

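View pics/crops.png

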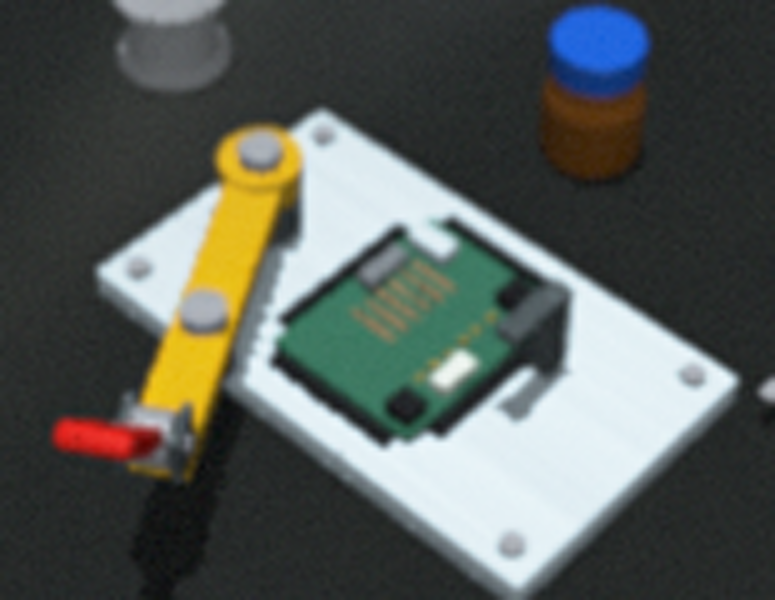

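The crop confirms the choice. The small board sits in the nest with the grey keeper beside it, its tongue at about crop pixel (492,238). The strap is about 60° open and the red paddle is at full-image pixel (337,325).

Run:
```python
from h import *
c=[(258.3,196.1),(374.3,197.1),(376.8,266.1),(258.7,265.7)]
w=plane('top',c,.014);print(w.round(4),w.mean(0))
for i in range(4):print(np.linalg.norm(w[i]-w[i-1]).round(4),(w[i]-w[i-1]).round(4))
piv=plane('top',[(185+272/3,140+248/2.8)],.056)[0];print('piv',piv)
print('piv side',plane('side',[(195+260/5,190+148/5)],.056))
ks=[(185+x/3,140+y/2.8) for x,y in((484,212),(501,212),(502,265),(484,266))]
print('keeper',plane('top',ks,.056).round(4))
bolt=plane('top',[(185+346/3,140+364/2.8)],.052)[0];print('padbolt',bolt,np.linalg.norm((bolt-piv)[:2]))
print('levpiv',plane('top',[(185+406/3,140+455/2.8)],.058)[0])
print('pad', plane('top',[(185+456/3,140+519/2.8)],.11)[0])
bd=plane('top',[(185+x/3,140+y/2.8) for x,y in((350,188),(462,188),(463,321),(352,320))],.018);print('board',bd.round(4),bd.mean(0))
from scipy.spatial.transform import Rotation as R
q=robot.sense()['orientation'];print(R.from_quat(q[[1,2,3,0]]).as_matrix().round(3))
```

```text
[[ 0.6283  0.0419  0.014 ]
 [ 0.6314 -0.1789  0.014 ]
 [ 0.5011 -0.1816  0.014 ]
 [ 0.4981  0.0382  0.014 ]] [ 0.56469567 -0.07013111  0.014     ]
0.1303 [0.1302 0.0037 0.    ]
0.2208 [ 0.0031 -0.2208  0.    ]
0.1303 [-0.1303 -0.0027  0.    ]
0.2198 [-0.003   0.2198  0.    ]
piv [0.56327716 0.00956467 0.056     ]
piv side [[0.56252702 0.00577708 0.056     ]]
keeper [[ 0.5889 -0.1166  0.056 ]
 [ 0.5891 -0.1269  0.056 ]
 [ 0.5552 -0.1272  0.056 ]
 [ 0.5544 -0.1164  0.056 ]]
padbolt [ 0.49131587 -0.03529635  0.052     ] 0.08479940726734314
levpiv [ 0.43566461 -0.07022982  0.058     ]
pad [ 0.40234839 -0.09062839  0.11      ]
board [[ 0.6084 -0.0398  0.018 ]
 [ 0.61   -0.1102  0.018 ]
 [ 0.5211 -0.1105  0.018 ]
 [ 0.5206 -0.0418  0.018 ]] [ 0.56502283 -0.07556187  0.018     ]
[[ 0.417 -0.001  0.909]
 [-0.909  0.001  0.417]
 [-0.001 -1.    -0.   ]]
```

>>> jog_arm(
  targets=[
    {"fingers": 0, "x": -0.03, "y": 0, "z": 0.026, "twist": 3},
    {"fingers": 0, "x": -0.06, "y": 0, "z": 0.052, "twist": 6},
    {"fingers": 0, "x": -0.09, "y": 0, "z": 0.078, "twist": 9},
    {"fingers": 0, "x": -0.12, "y": 0, "z": 0.104, "twist": 12},
    {"fingers": 0, "x": -0.15, "y": 0, "z": 0.13, "twist": 15},
    {"fingers": 0, "x": -0.18, "y": 0, "z": 0.156, "twist": 18},
    {"fingers": 0, "x": -0.21, "y": 0, "z": 0.182, "twist": 21},
    {"fingers": 0, "x": -0.24, "y": 0, "z": 0.208, "twist": 24.6},
  ],
)

```text
time_s: 0.77
tool_pos: [0.3703, -0.3068, 0.2311]
orientation: [0.499, -0.499, 0.501, -0.5]
force: [2.0, 0.1, 0.2]
opening: 0.0002
```

>>> jog_arm(
  targets=[
    {"fingers": 0, "x": -0.037, "y": 0, "z": 0.011, "twist": 0},
    {"fingers": 0, "x": -0.074, "y": 0, "z": 0.022, "twist": 0},
    {"fingers": 0, "x": -0.111, "y": 0, "z": 0.033, "twist": 0},
    {"fingers": 0, "x": -0.148, "y": 0, "z": 0.044, "twist": 0},
    {"fingers": 0, "x": -0.185, "y": 0, "z": 0.055, "twist": 0},
    {"fingers": 0, "x": -0.222, "y": 0, "z": 0.066, "twist": 0},
    {"fingers": 0, "x": -0.259, "y": 0, "z": 0.077, "twist": 0},
    {"fingers": 0, "x": -0.299, "y": 0, "z": 0.087, "twist": 0},
  ],
)

```text
time_s: 1.43
tool_pos: [0.4573, -0.0083, 0.2313]
orientation: [-0.5, 0.5, -0.5, 0.5]
force: [1.5, -1.5, 0.4]
opening: -0.0002
```

>>> jog_arm(
  targets=[
    {"fingers": 0, "y": 0.035},
    {"fingers": 0, "y": 0.07},
    {"fingers": 0, "y": 0.105},
    {"fingers": 0, "y": 0.14},
    {"fingers": 0, "y": 0.165},
    {"fingers": 0, "y": 0.185},
    {"fingers": 0, "y": 0.197},
    {"fingers": 0, "y": 0.197},
  ],
)

```text
$.targets[0]: bad value
```

Run:
```python
from h import *
im,d=robot.get_image('side');cv2.imwrite('pics/s1.png',cv2.resize(im[150:330,180:420,::-1],None,fx=3,fy=3))
```

```text
(no output)
```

View pics/s1.png

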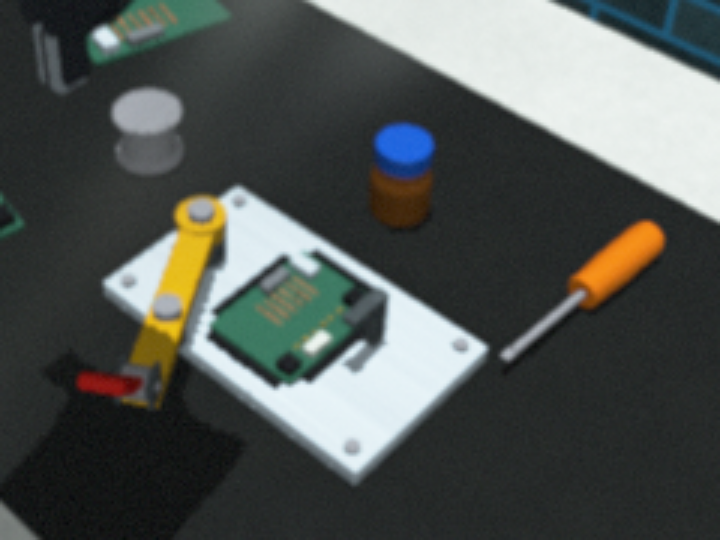

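The descent call was refused because all fields are needed. The picture shows the closed fingers (crop 60,60) still high, behind the strap. I'll send the descent again with every field.

>>> jog_arm(
  targets=[
    {"fingers": 0, "x": 0, "y": 0.035, "z": 0, "twist": 0},
    {"fingers": 0, "x": 0, "y": 0.07, "z": 0, "twist": 0},
    {"fingers": 0, "x": 0, "y": 0.105, "z": 0, "twist": 0},
    {"fingers": 0, "x": 0, "y": 0.14, "z": 0, "twist": 0},
    {"fingers": 0, "x": 0, "y": 0.165, "z": 0, "twist": 0},
    {"fingers": 0, "x": 0, "y": 0.185, "z": 0, "twist": 0},
    {"fingers": 0, "x": 0, "y": 0.197, "z": 0, "twist": 0},
    {"fingers": 0, "x": 0, "y": 0.197, "z": 0, "twist": 0},
  ],
)

```text
time_s: 2.15
tool_pos: [0.4556, -0.0099, 0.032]
orientation: [-0.499, 0.501, -0.501, 0.499]
force: [-0.6, 0.4, 1.1]
opening: -0.0003
```

Run:
```python
from h import *
im,d=robot.get_image('side');cv2.imwrite('pics/s2.png',cv2.resize(im[150:330,180:420,::-1],None,fx=3,fy=3))
```

```text
(no output)
```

View pics/s2.png

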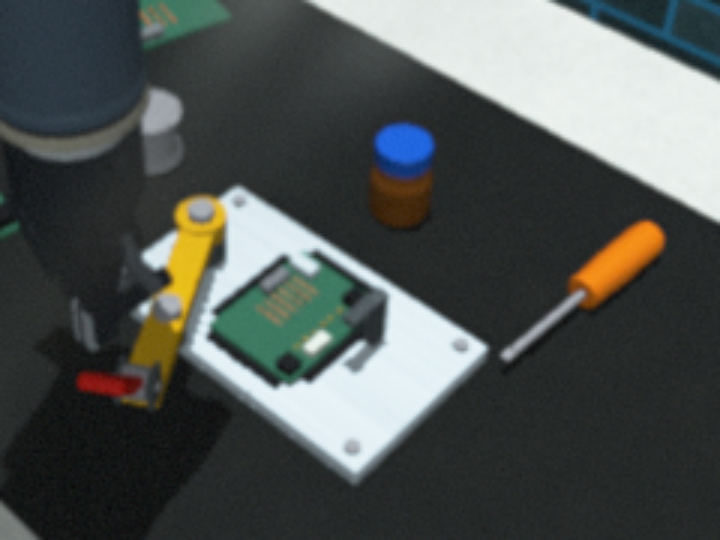

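The finger stands beside the strap on its outer side (crop ~(95,340)), clear of it with no force. Now I'll push.

>>> jog_arm(
  targets=[
    {"fingers": 0, "x": 0.0065, "y": 0, "z": 0.0045, "twist": 0},
    {"fingers": 0, "x": 0.013, "y": 0, "z": 0.009, "twist": 0},
    {"fingers": 0, "x": 0.0195, "y": 0, "z": 0.0135, "twist": 0},
    {"fingers": 0, "x": 0.026, "y": 0, "z": 0.018, "twist": 0},
    {"fingers": 0, "x": 0.0325, "y": 0, "z": 0.0225, "twist": 0},
    {"fingers": 0, "x": 0.039, "y": 0, "z": 0.027, "twist": 0},
    {"fingers": 0, "x": 0.0455, "y": 0, "z": 0.0315, "twist": 0},
    {"fingers": 0, "x": 0.052, "y": 0, "z": 0.0355, "twist": 0},
  ],
)

```text
time_s: 2.87
tool_pos: [0.4937, -0.0623, 0.0345]
orientation: [0.5, -0.5, 0.5, -0.5]
force: [-0.4, 2.4, -0.8]
opening: 0.0002
```

Run:
```python
from h import *
im,d=robot.get_image('side');cv2.imwrite('pics/s3.png',cv2.resize(im[150:330,180:420,::-1],None,fx=3,fy=3))
```

```text
(no output)
```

View pics/s3.png

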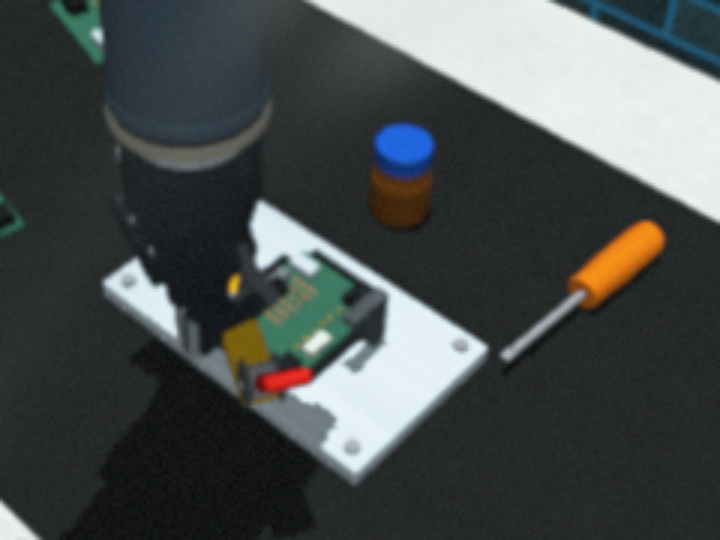

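The strap is following; the yellow bar is now over the board's edge at crop (245,350). Next comes the rest of the swing, stopping just short of home.

>>> jog_arm(
  targets=[
    {"fingers": 0, "x": 0.003, "y": 0, "z": 0.0055, "twist": 0},
    {"fingers": 0, "x": 0.006, "y": 0, "z": 0.011, "twist": 0},
    {"fingers": 0, "x": 0.009, "y": 0, "z": 0.0165, "twist": 0},
    {"fingers": 0, "x": 0.012, "y": 0, "z": 0.022, "twist": 0},
    {"fingers": 0, "x": 0.015, "y": 0, "z": 0.0275, "twist": 0},
    {"fingers": 0, "x": 0.018, "y": 0, "z": 0.033, "twist": 0},
    {"fingers": 0, "x": 0.021, "y": 0, "z": 0.038, "twist": 0},
    {"fingers": 0, "x": 0.023, "y": 0, "z": 0.042, "twist": 0},
  ],
)

```text
time_s: 3.58
tool_pos: [0.5356, -0.0849, 0.0343]
orientation: [0.5, -0.5, 0.5, -0.5]
force: [-0.2, 1.5, -1.1]
opening: -0.0
```

>>> jog_arm(
  targets=[
    {"fingers": 0, "x": 0, "y": 0, "z": 0.001, "twist": 0},
    {"fingers": 0, "x": 0, "y": 0, "z": 0.002, "twist": 0},
    {"fingers": 0, "x": 0, "y": 0, "z": 0.003, "twist": 0},
    {"fingers": 0, "x": 0, "y": 0, "z": 0.004, "twist": 0},
    {"fingers": 0, "x": 0, "y": 0, "z": 0.005, "twist": 0},
    {"fingers": 0, "x": 0, "y": 0, "z": 0.005, "twist": 0},
    {"fingers": 0, "x": 0, "y": 0, "z": 0.005, "twist": 0},
    {"fingers": 0, "x": 0, "y": 0, "z": 0.005, "twist": 0},
  ],
)

```text
time_s: 4.25
tool_pos: [0.5399, -0.0846, 0.0343]
orientation: [0.5, -0.5, 0.5, -0.5]
force: [-0.5, -0.6, -0.2]
opening: -0.0001
```

>>> jog_arm(
  targets=[
    {"fingers": 0, "x": 0, "y": 0, "z": 0.0005, "twist": 0},
    {"fingers": 0, "x": 0, "y": 0, "z": 0.001, "twist": 0},
    {"fingers": 0, "x": 0, "y": 0, "z": 0.0015, "twist": 0},
    {"fingers": 0, "x": 0, "y": 0, "z": 0.002, "twist": 0},
    {"fingers": 0, "x": 0, "y": 0, "z": 0.0025, "twist": 0},
    {"fingers": 0, "x": 0, "y": 0, "z": 0.003, "twist": 0},
    {"fingers": 0, "x": 0, "y": 0, "z": 0.003, "twist": 0},
    {"fingers": 0, "x": 0, "y": 0, "z": 0.003, "twist": 0},
  ],
)

```text
time_s: 4.92
tool_pos: [0.5427, -0.0847, 0.0343]
orientation: [-0.5, 0.5, -0.5, 0.5]
force: [-2.2, -1.1, 0.2]
opening: 0.0002
```

Run:
```python
from h import *
im,d=robot.get_image('side');cv2.imwrite('pics/s4.png',cv2.resize(im[150:330,180:420,::-1],None,fx=3,fy=3))
```

```text
(no output)
```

View pics/s4.png

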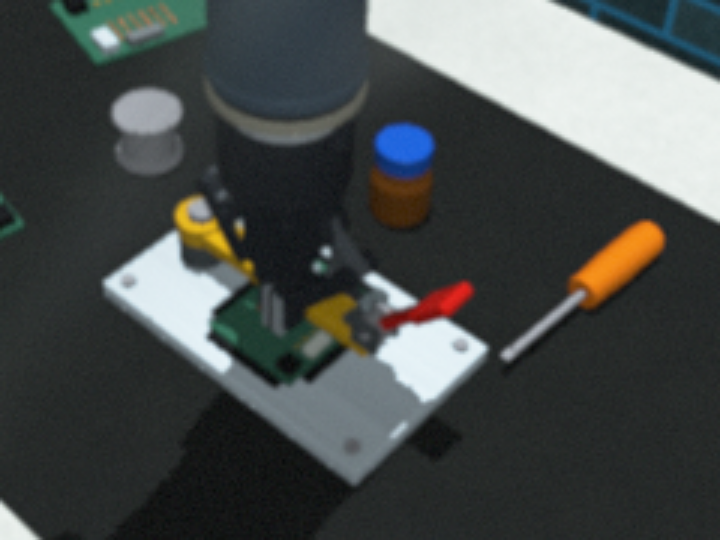

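The strap is nearly home, with its bar running under the keeper at crop (360,310). I'll creep on until the force shows the stop.

>>> jog_arm(
  targets=[
    {"fingers": 0, "x": 0, "y": 0, "z": 0.0005, "twist": 0},
    {"fingers": 0, "x": 0, "y": 0, "z": 0.001, "twist": 0},
    {"fingers": 0, "x": 0, "y": 0, "z": 0.0015, "twist": 0},
    {"fingers": 0, "x": 0, "y": 0, "z": 0.002, "twist": 0},
    {"fingers": 0, "x": 0, "y": 0, "z": 0.0025, "twist": 0},
    {"fingers": 0, "x": 0, "y": 0, "z": 0.003, "twist": 0},
    {"fingers": 0, "x": 0, "y": 0, "z": 0.003, "twist": 0},
    {"fingers": 0, "x": 0, "y": 0, "z": 0.003, "twist": 0},
  ],
)

```text
time_s: 5.63
tool_pos: [0.5429, -0.0847, 0.0341]
orientation: [-0.499, 0.501, -0.501, 0.499]
force: [-11.8, -0.8, 8.7]
opening: 0.0001
```

The tool has stopped at x=0.543 and the force has risen to 12 N, so the strap is on its hard stop. I'll back off, rise and check.

>>> jog_arm(
  targets=[
    {"fingers": 0, "x": 0, "y": 0, "z": -0.01, "twist": 0},
    {"fingers": 0, "x": 0, "y": 0, "z": -0.025, "twist": 0},
    {"fingers": 0, "x": 0, "y": -0.025, "z": -0.03, "twist": 0},
    {"fingers": 0, "x": 0, "y": -0.055, "z": -0.035, "twist": 0},
    {"fingers": 0, "x": 0, "y": -0.09, "z": -0.06, "twist": 0},
    {"fingers": 0, "x": 0, "y": -0.12, "z": -0.085, "twist": 0},
    {"fingers": 0, "x": 0, "y": -0.14, "z": -0.105, "twist": 0},
    {"fingers": 0, "x": 0, "y": -0.14, "z": -0.105, "twist": 0},
  ],
)

```text
time_s: 6.3
tool_pos: [0.4393, -0.085, 0.178]
orientation: [-0.501, 0.499, -0.499, 0.501]
force: [0.9, 0.1, -1.0]
opening: 0.0003
```

Run:
```python
from h import *
for n in('side','top'):
    im,d=robot.get_image(n);np.save(f'pics/{n}5im.npy',im)
    c=im[150:330,180:420] if n=='side' else im[140:340,185:425]
    cv2.imwrite(f'pics/{n}5.png',cv2.resize(c[:,:,::-1],None,fx=3,fy=3,interpolation=cv2.INTER_CUBIC))
```

```text
(no output)
```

View pics/side5.png

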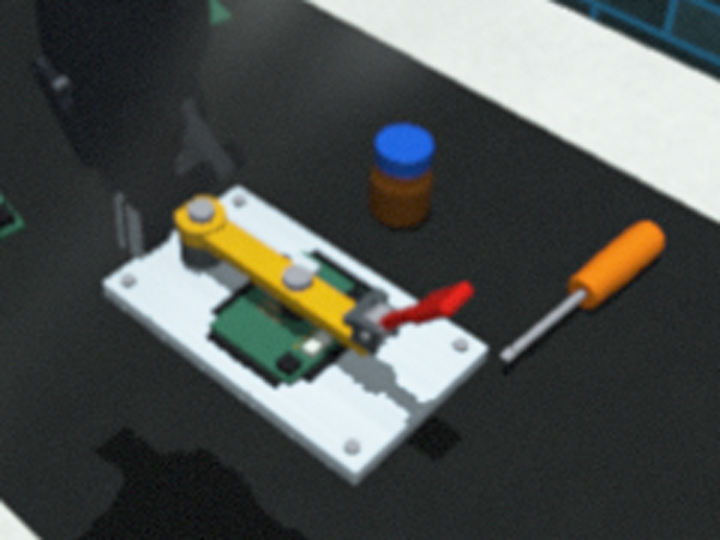

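View pics/top5.png

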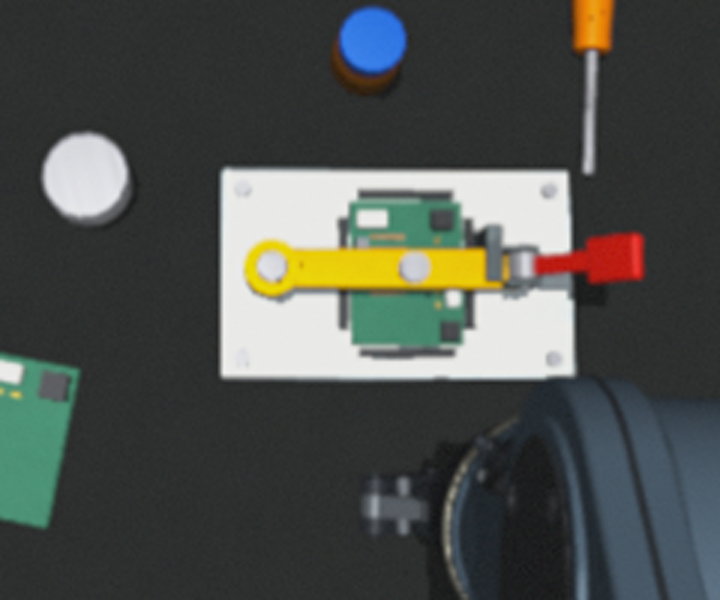

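The top view shows the strap along the holder, with its bolts at crop (271,266) and (414,267), and its bar under the keeper tongue at (493,255). The raised paddle is at (618,258). I'll measure the strap angle and the paddle.

Run:
```python
from h import *
f=lambda x,y:(185+x/3,140+y/3)
a=plane('top',[f(271,266)],.056)[0];b=plane('top',[f(414,267)],.054)[0];print(a,b,np.arctan2(-(b-a)[0],-(b-a)[1]))
im=np.load('pics/top5im.npy');m=masks(im)
p=np.argwhere(m['red'])[:,::-1];p=p[(p[:,0]>185+575/3)];print(p.min(0),p.max(0),plane('top',[p.mean(0)],.108))
ym=np.argwhere(m['yellow'])[:,::-1];w=plane('top',ym,.048);w=w[(w[:,1]<-.02)&(w[:,1]>-.1)&(abs(w[:,1]+.072)>.018)]
e=[];
for lo in np.arange(-.1,-.02,.006):
    s=w[(w[:,1]>=lo)&(w[:,1]<lo+.006)]
    if len(s):e.append((lo+.003,(s[:,0].min()+s[:,0].max())/2,np.ptp(s[:,0])))
e=np.array(e);print(e.round(4));print('slope',np.polyfit(e[:,0],e[:,1],1))
c=[f(220,169),f(568,171),f(575.5,378),f(220,377)];w=plane('top',c,.014);print(np.arctan2((w[0]-w[1])[0],(w[0]-w[1])[1]),np.arctan2((w[3]-w[2])[0],(w[3]-w[2])[1]))
```

```text
[0.56309488 0.01015267 0.056     ] [ 0.56446724 -0.0748882   0.054     ] -0.01613624817764052
[377 218] [399 234] [[ 0.56633808 -0.17805054  0.108     ]]
[[-0.097   0.5655  0.0217]
 [-0.091   0.5645  0.0235]
 [-0.055   0.5637  0.0234]
 [-0.049   0.5637  0.0234]
 [-0.043   0.5645  0.0217]
 [-0.037   0.5643  0.0217]
 [-0.031   0.5642  0.0217]
 [-0.025   0.5632  0.0198]
 [-0.019   0.5631  0.0198]]
slope [-0.02148986  0.5630135 ]
-0.01680768342660136 -0.01419676186956525
```

The strap's direction agrees with the holder's to about 2 mrad, so it is home. The paddle is at (0.566,-0.178), close to the expected (0.566,-0.181). Next I'll move above and slightly inboard of the paddle.

>>> jog_arm(
  targets=[
    {"fingers": 0, "x": 0.016, "y": 0, "z": 0.025, "twist": 0},
    {"fingers": 0, "x": 0.032, "y": 0, "z": 0.05, "twist": 0},
    {"fingers": 0, "x": 0.048, "y": 0, "z": 0.075, "twist": 0},
    {"fingers": 0, "x": 0.064, "y": 0, "z": 0.1, "twist": 0},
    {"fingers": 0, "x": 0.078, "y": 0, "z": 0.1265, "twist": 0},
    {"fingers": 0, "x": 0.078, "y": 0.025, "z": 0.1265, "twist": 0},
    {"fingers": 0, "x": 0.078, "y": 0.05, "z": 0.1265, "twist": 0},
    {"fingers": 0, "x": 0.078, "y": 0.05, "z": 0.1265, "twist": 0},
  ],
)

```text
time_s: 7.07
tool_pos: [0.5657, -0.1619, 0.1183]
orientation: [0.499, -0.502, 0.502, -0.497]
force: [-0.5, 0.3, -0.2]
opening: 0.0001
```

Run:
```python
from h import *
im,d=robot.get_image('side');cv2.imwrite('pics/s6.png',cv2.resize(im[150:330,180:420,::-1],None,fx=3,fy=3))
```

```text
(no output)
```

View pics/s6.png

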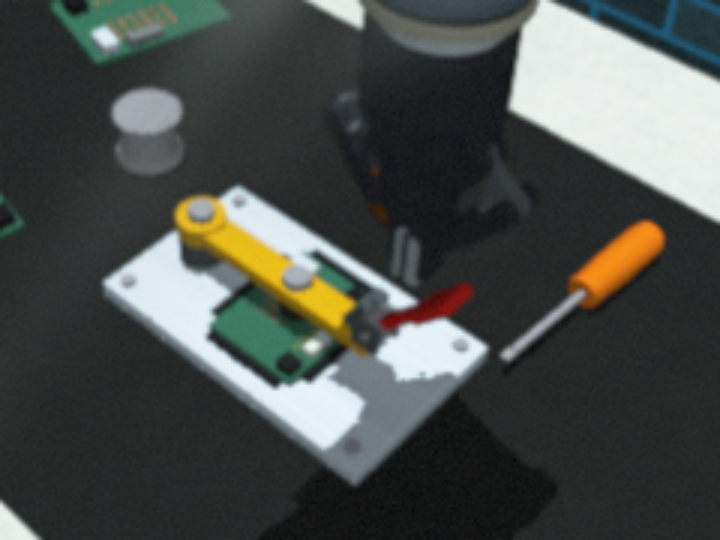

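The fingertips are at crop (405,275), above and inboard of the paddle. I'll push down along the lever's arc.

>>> jog_arm(
  targets=[
    {"fingers": 0, "x": 0.002, "y": 0.006, "z": 0, "twist": 0},
    {"fingers": 0, "x": 0.003, "y": 0.012, "z": 0, "twist": 0},
    {"fingers": 0, "x": 0.006, "y": 0.017, "z": 0, "twist": 0},
    {"fingers": 0, "x": 0.01, "y": 0.021, "z": 0, "twist": 0},
    {"fingers": 0, "x": 0.015, "y": 0.026, "z": 0, "twist": 0},
    {"fingers": 0, "x": 0.019, "y": 0.031, "z": 0, "twist": 0},
    {"fingers": 0, "x": 0.022, "y": 0.036, "z": 0, "twist": 0},
    {"fingers": 0, "x": 0.024, "y": 0.04, "z": 0, "twist": 0},
  ],
)

```text
time_s: 7.78
tool_pos: [0.5675, -0.1879, 0.0841]
orientation: [-0.5, 0.5, -0.5, 0.501]
force: [0.5, -1.2, 3.5]
opening: 0.0002
```

Run:
```python
from h import *
im,d=robot.get_image('side');cv2.imwrite('pics/s7.png',cv2.resize(im[150:330,180:420,::-1],None,fx=3,fy=3))
```

```text
(no output)
```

View pics/s7.png

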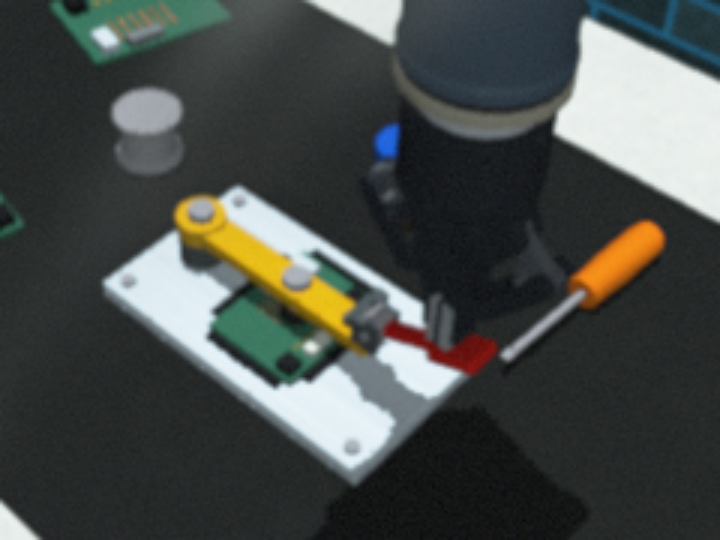

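The lever is about 60% down, with the paddle at crop (475,355) and the finger pressing on it. I'll continue.

>>> jog_arm(
  targets=[
    {"fingers": 0, "x": 0.003, "y": 0.003, "z": 0, "twist": 0},
    {"fingers": 0, "x": 0.005, "y": 0.006, "z": 0, "twist": 0},
    {"fingers": 0, "x": 0.008, "y": 0.009, "z": 0, "twist": 0},
    {"fingers": 0, "x": 0.01, "y": 0.012, "z": 0, "twist": 0},
    {"fingers": 0, "x": 0.012, "y": 0.015, "z": 0, "twist": 0},
    {"fingers": 0, "x": 0.013, "y": 0.018, "z": 0, "twist": 0},
    {"fingers": 0, "x": 0.014, "y": 0.02, "z": 0, "twist": 0},
    {"fingers": 0, "x": 0.014, "y": 0.02, "z": 0, "twist": 0},
  ],
)

```text
time_s: 8.5
tool_pos: [0.5671, -0.201, 0.0638]
orientation: [-0.5, 0.5, -0.5, 0.5]
force: [0.4, 0.2, -0.4]
opening: 0.0001
```

>>> jog_arm(
  targets=[
    {"fingers": 0, "x": 0, "y": 0.0005, "z": 0, "twist": 0},
    {"fingers": 0, "x": 0, "y": 0.001, "z": 0, "twist": 0},
    {"fingers": 0, "x": 0, "y": 0.0015, "z": 0, "twist": 0},
    {"fingers": 0, "x": 0, "y": 0.002, "z": 0, "twist": 0},
    {"fingers": 0, "x": 0, "y": 0.0025, "z": 0, "twist": 0},
    {"fingers": 0, "x": 0, "y": 0.003, "z": 0, "twist": 0},
    {"fingers": 0, "x": 0, "y": 0.003, "z": 0, "twist": 0},
    {"fingers": 0, "x": 0, "y": 0.003, "z": 0, "twist": 0},
  ],
)

```text
time_s: 9.17
tool_pos: [0.5676, -0.2013, 0.0622]
orientation: [-0.5, 0.5, -0.499, 0.501]
force: [-2.0, -0.7, 10.5]
opening: 0.0002
```

>>> jog_arm(
  targets=[
    {"fingers": 0, "x": 0, "y": 0.0005, "z": 0, "twist": 0},
    {"fingers": 0, "x": 0, "y": 0.001, "z": 0, "twist": 0},
    {"fingers": 0, "x": 0, "y": 0.0015, "z": 0, "twist": 0},
    {"fingers": 0, "x": 0, "y": 0.002, "z": 0, "twist": 0},
    {"fingers": 0, "x": 0, "y": 0.002, "z": 0, "twist": 0},
    {"fingers": 0, "x": 0, "y": 0.002, "z": 0, "twist": 0},
    {"fingers": 0, "x": 0, "y": 0.002, "z": 0, "twist": 0},
    {"fingers": 0, "x": 0, "y": 0.002, "z": 0, "twist": 0},
  ],
)

```text
time_s: 9.83
tool_pos: [0.5683, -0.2014, 0.0616]
orientation: [-0.5, 0.5, -0.499, 0.501]
force: [-4.7, 0.8, 23.7]
opening: 0.0003
```

>>> jog_arm(
  targets=[
    {"fingers": 0, "x": 0, "y": -0.015, "z": 0, "twist": 0},
    {"fingers": 0, "x": 0, "y": -0.04, "z": 0, "twist": 0},
    {"fingers": 0, "x": 0, "y": -0.07, "z": 0, "twist": 0},
    {"fingers": 0, "x": 0.02, "y": -0.1, "z": -0.02, "twist": 0},
    {"fingers": 0, "x": 0.045, "y": -0.12, "z": -0.045, "twist": 0},
    {"fingers": 0, "x": 0.07, "y": -0.13, "z": -0.07, "twist": 0},
    {"fingers": 0, "x": 0.095, "y": -0.13, "z": -0.095, "twist": 0},
    {"fingers": 0, "x": 0.115, "y": -0.13, "z": -0.11, "twist": 0},
  ],
)

```text
time_s: 10.5
tool_pos: [0.4546, -0.318, 0.1903]
orientation: [-0.499, 0.5, -0.5, 0.501]
force: [-0.2, -0.0, -0.4]
opening: 0.0001
```

Run:
```python
from h import *
for n in('side','top'):
    im,d=robot.get_image(n);np.save(f'pics/{n}8im.npy',im)
    c=im[150:330,180:420] if n=='side' else im[140:340,185:425]
    cv2.imwrite(f'pics/{n}8.png',cv2.resize(c[:,:,::-1],None,fx=3,fy=3,interpolation=cv2.INTER_CUBIC))
```

```text
(no output)
```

View pics/side8.png

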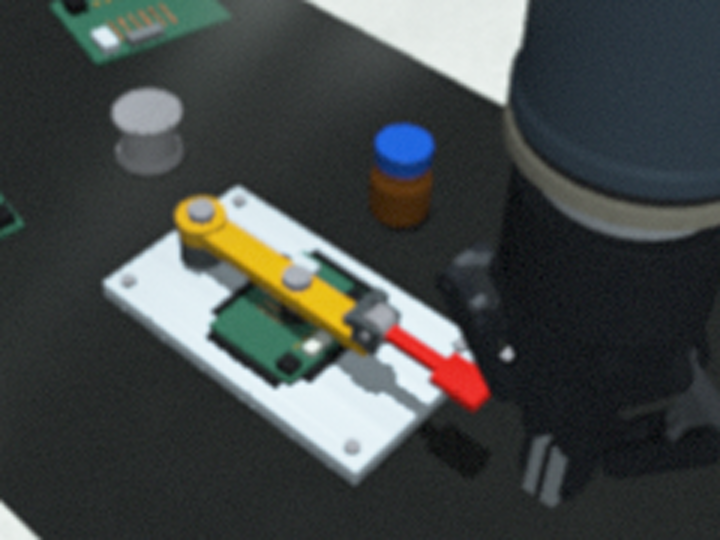

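View pics/top8.png

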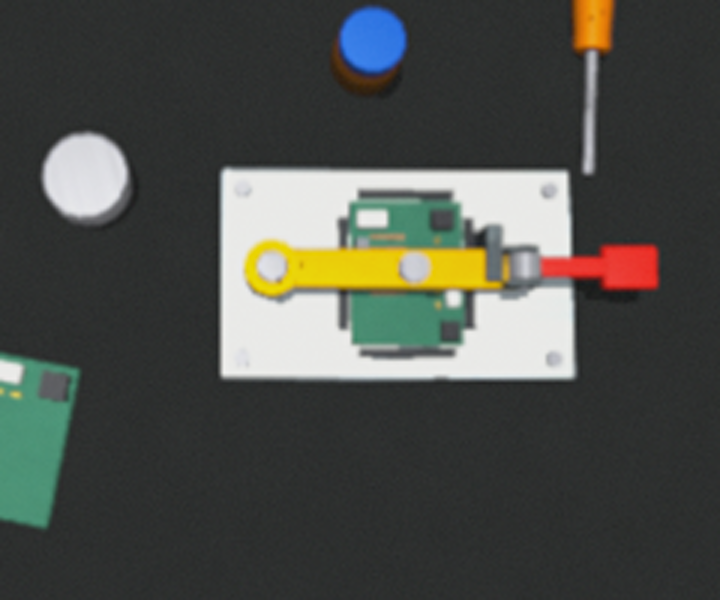

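The strap is still under the keeper, bolt at crop (414,267). The lever lies in line with it, paddle at (629,267), and the board is in its nest. The jar, reel and screwdriver are in the same pixels as before. I'll run a numeric check, then hand in.

Run:
```python
from h import *
f=lambda x,y:(185+x/3,140+y/3)
w=plane('top',[f(271,266),f(658,267),f(601,267)],[.056,.0625,.0625][0]);w2=plane('top',[f(658,267),f(601,267)],.0625)
print('tip r, paddle inner r',[np.linalg.norm((q-w[0])[:2]).round(4) for q in w2])
a,b=np.load('pics/top5im.npy').astype(int),np.load('pics/top8im.npy').astype(int)
a0=np.load('pics/top0im.npy').astype(int)
for n,(u0,u1,v0,v1) in dict(jar=(290,325,138,175),reel=(195,235,180,220),sd=(370,395,112,200),board=(295,345,200,222),board2=(295,333,237,262)).items():
    print(n,abs(a-b)[v0:v1,u0:u1].mean().round(2),abs(a0-b)[v0:v1,u0:u1].mean().round(2))
```

```text
tip r, paddle inner r [np.float64(0.2302), np.float64(0.1955)]
jar 1.31 1.3
reel 1.02 1.01
sd 1.19 1.18
board 0.77 0.82
board2 0.95 8.34
```

```bash
python3 -c "
from rig import robot
print(robot.hand_in())"
```

```text
the job is handed in; nothing more can be done
None
```

The board is clamped: I pushed the strap home with the closed fingers, then pushed the cam lever down. I handed the job in at about 10.6 s, with the arm clear; no verdict was reported.

- **Strap:** it stopped hard against the keeper at about 12 N. In the picture its direction matched the holder's to about 2 mrad, and it had not moved after the lever was pushed.
- **Lever:** it stopped hard at a tip height of 62 mm (62.5 mm expected for level), where I pressed to 24 N. The paddle then spanned 195.5 to 230 mm from the strap pivot, against 196 to 230 mm expected when level.
- **Board, jar, reel and screwdriver:** the jar, reel and screwdriver pictures match the first ones to within image noise. So does the part of the board the strap does not cross. One board patch differed from the first picture, which I put down to the strap and its shadow, since it was unchanged once the strap was home.
- **Refused move:** one move call was refused for missing fields, without moving the arm, and I re-sent it in full. No other check failed or disagreed.

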